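# Switch on the bench power unit at its push-and-turn screw selector

### The arm

A 6-joint arm with a two-finger parallel gripper is mounted at the origin on a cart in front of the work surface, level with it; the furniture and walls round the work are solid. World frame = base frame: x ahead of the robot, y to its left, z up, the work surface at z = 0. Lengths are in mm, angles in degrees, forces in N, time in s.
With the tool pointing down it reaches from about 300 to 850 mm from the base axis. Payload 4.2 kg.
Tool frame: the origin (TCP) lies on the centre line of the jaws, within the pads' length; the fingertips stand 14 mm ahead of it and the grasp point (between the pads) lies 5 mm behind it; z points along the fingers, y is the line along which they close (so a half turn about z gives the same grasp; the last joint's range is limited). The gripper opens to 91 mm and grips with 3 to 60 N. Pads are 32 mm wide; open, the fingers measure 118 mm over their backs; the gripper's body (76 mm by 178 mm) begins 60 mm behind the grasp point.
Start: joints at [61.937, 18.312, 89.639, -0, 72.044, -1.146], TCP at [260.311, 512.718, 227.976] pointing down, gripper open.
Joint ranges: [-177.97, 177.97], [-48.28, 115.42], [12.27, 149.76], [-77.06, 257.06], [2.81, 150.46], [-146.56, 146.56]. Speed limits (degrees/s): [147.25, 147.25, 180, 180, 180, 180].

### API

Orientations are given as [roll, pitch, yaw] about the fixed x, y, z axes, in that order (R = Rz(yaw) Ry(pitch) Rx(roll)).
In Python, from workcell import env gives the robot as it stands.
- The arm moves only by the tool arm_command, never from a script. Its argument "motion" is a list of rows, each an object with "offset": the shift along the tool's x, y, z in m, a list of three; "spin": the turn about the tool's z in rad. In form: [{"offset": [tx, ty, tz], "spin": spin}, ...]. A call has 1 to 5 rows; each row shifts and turns the commanded pose from where the row before left it, along the tool's axes as they then stand; what a row does not reach is not made up. A row lasts 1/8 s, in which the tool goes at most 62.5 mm and 10.7 degrees, less where a joint would pass 70% of its speed; a pose out of reach is approached as far as the arm can. A call with a gripper value outside its range is refused whole. "jaw" is the finger opening in m, from 0 to 0.0912, set as the call begins (left out, the last holds). The fingers move at their own pace and stop on an object; "newtons" is the grip in N (left out, the last holds). Time passes only in rows, so rows that do not move let the fingers close. It gives the time, the measured TCP pose, the force, the opening and the grip force at its end, in the units of the state.
- env.state(): the state, without advancing time (a new reading comes with each control period).
- env.grab_frame(name): name is "scene" or "top" or "wrist"; returns (picture, depth): 384x512x3 uint8, blue, green, red; 384x512 float32, mm along the optical axis (not along the pixel's ray), 0 where there is no reading.
- env.camera_model(name): a dict with "fx", "fy", "cx", "cy" (pixels), "eye" and "rotation" of the camera in the world; the wrist camera has in their place "hand_eye" (4x4, takes a point from camera to tool coordinates, whose origin is the TCP and whose axes are the flange's). Camera axes: x right, y down, z forward; pixel columns grow to the right and rows downward; lengths in mm; the calibration is good to about 2 mm. A picture is of the moment at which its call begins: read the wrist's pose just before it. camera_model takes no time and is no camera call.
- env.job_done(): hands the job in; it is judged then, once.
Trained networks look in the newest picture that a camera, given by its name, has taken for a name from the list of things; names that differ only in an ending like _2 or _b are one class to them, and where a whole thing is asked for, a point or a joint stands for the part that bears it (a point fixed in the world has none). Each returns a list of dicts, best first, with "score" (0 to 1); they miss things now and then, are a little off and sometimes report something else, mostly with a low value. They report only what shows in the picture. A call takes as long as a camera call. They do not tell look-alikes from the thing itself.
- env.boxes_of(camera, target): "bbox" ([left, top, right, bottom] in pixels, round what is visible of it).
- env.pinpoint(camera, target): "location" ([column, row] in pixels: a listed point, or the origin of a listed thing).
The state is a dict: "time_s": time; "qpos": joint angles; "qvel": joint speeds; "effort": joint torques, N m; "ee_pos": TCP position; "ee_rot": TCP orientation; "force": force on the tool from outside, world axes, zero at the start; "torque": the same for the moment, N m; "gripper_width": finger opening in mm; "gripper_force": force on a finger pad.
Only numpy, scipy, OpenCV 4.12 (cv2) and the standard library are available. Lean on these libraries where they do the work, as an engineer would, in place of code of your own. Each camera call takes 0.05 s, during which the arm holds its last target. There are 200 camera calls.

### The job

Switch the bench power unit on with the flat-bladed screwdriver from the rack: set its blade in the slotted selector on the sloping face, push the sprung selector in and turn it a quarter turn clockwise, so that it pops back out in its other position. Do not force the selector. Then stand the screwdriver back upright in its place in the rack, fully home, and leave the other screwdriver and the things lying around alone.

Things in the scene. Friction and masses are not known exactly. Their poses are not given: they have to be found in the camera images.
- power_unit: Grey bench power unit, fixed, 140 mm wide; its flat sloping face (110 x 140 mm, body 45 mm thick, wire leg behind) leans 25 degrees from level towards the unit's front (its -x). Origin under its middle on the table, z up, +y to the left seen from the front. The slotted selector is a little left of the face's middle, two brass terminals (13 mm high) are to the right of it, 40 to 75 mm from it.
- slot (a point): Centre of the slotted selector at the mouth of its slot, level with the top of its steel disc (29 mm across, in a black collar 42 mm outside, 31 mm inside, rim 1 mm above the disc). z points straight out of the sloping face (axis of turning), x along the slot and turns with it. Slot 20 mm long, 4 mm wide, 5 mm deep, closed at both ends.
- selector (a joint): Angle of the slotted selector, rad: 0 = off, grows clockwise seen looking at the face, 1.571 = on, stops at both. Standing out, it is locked in either position (play about 0.1 rad). It turns (friction about 0.05 N m) only while pushed in at least 3 mm; let go short of 1.5 it stays pushed in. The blade has about 0.17 rad of play in the slot, so it must turn farther than the selector.
- selector_push (a joint): How far the selector is pushed straight into the face, m: 0 = standing out, 0.005 = bottomed. A spring of about 6 N at 0 and 10 N at 0.005 pushes it out.
- flat_driver_grip (a point): Centre of the flat screwdriver's square black handle (24 x 24 mm, flats facing x and y, 64 mm long); it stands upright in a rack hole. z points from blade to handle end, x along the blade's width (12 mm; 2 mm thick along y). 98 mm above the blade tip, 38 mm above the underside of the round guard (31 mm across, 6 mm thick), 32 mm below the handle's end. Shank 7 mm. About 90 g.
- cross_driver_grip (a point): The same point on the other screwdriver: round, tapered black handle up to 25 mm thick and a thin cross point; it stands in the rack's other hole and is left alone.
- rack: Fixed aluminium screwdriver rack: plate 64 x 170 x 8 mm, upper face 65 mm above the table, on two side cheeks, with two round holes 84 mm apart along its y. A screwdriver's guard rests on the plate, its tip 60 mm below the upper face. Origin under its middle on the table, z up. Behind rack and power unit stands a tall blue case, 257 mm high, its front face 0.54 m ahead of the robot.
- rack_hole_a (a point): Centre of one hole of the rack (20 mm in diameter), at the plate's upper face; z up.
- rack_hole_b (a point): Centre of the rack's other hole (20 mm in diameter), at the plate's upper face; z up.
Things that resemble listed ones, but are neither listed nor needed, are in the scene too. What is shaped like the part that bears flat_driver_grip but blue is not meant.

How it is judged:
By the outcome, as a careful person would: the job done as asked, in the order asked, and still so for the second after the job is handed in, with the robot touching nothing.
It also fails if it takes over 59 s, if anything falls off the work surface, if the arm or the gripper's body presses on something with over 40 N, if the wrist force passes 120 N, or if a joint passes its speed limit or range.

## Working session

There is one attempt and no reset: what is moved stays moved. The work goes in short steps, Python scripts to look and compute and a tool call to move; the robot and the scene stay as the last step left them, time stands still between calls to the robot, and variables do not carry over. Pictures are saved under pics/ and viewed, at most 10 in all, crops included, and the job is handed in when it is done.

Besides the shell and the picture viewer there is one more tool, called after "Call:" in YAML: its name, and indented under it one key for each argument. arm_command: Moves the arm, as the interface text tells. Its arguments: {"type":"object","properties":{"motion":{"type":"array"},"jaw":{"type":"number"},"newtons":{"type":"number"}},"required":["motion"]}

```bash
mkdir -p pics; ls
cat > h.py <<'E'
import numpy as np, cv2, json
from scipy.spatial.transform import Rotation as R
from workcell import env
def pose():
    s=env.state(); return s, np.array(s['ee_pos'],float), R.from_euler('xyz',s['ee_rot'],degrees=True).as_matrix()
def cam(name):
    m=env.camera_model(name)
    K=(m['fx'],m['fy'],m['cx'],m['cy'])
    if 'hand_eye' in m:
        s,p,r=pose(); T=np.eye(4); T[:3,:3]=r; T[:3,3]=p
        T=T@np.array(m['hand_eye']); return K,T[:3,:3],T[:3,3]
    return K,np.array(m['rotation'],float),np.array(m['eye'],float)
def px2w(c,u,v,d):
    (fx,fy,cx,cy),r,t=c
    return r@np.array([(u-cx)/fx*d,(v-cy)/fy*d,d])+t
def ray_z(c,u,v,z):
    a=px2w(c,u,v,0.);b=px2w(c,u,v,1.); return a+(b-a)*(z-a[2])/(b[2]-a[2])
def w2px(c,p):
    (fx,fy,cx,cy),r,t=c; q=r.T@(np.asarray(p)-t); return np.array([fx*q[0]/q[2]+cx,fy*q[1]/q[2]+cy])
def cloud(c,D):
    (fx,fy,cx,cy),r,t=c; v,u=np.indices(D.shape)
    P=np.stack([(u-cx)/fx*D,(v-cy)/fy*D,D],-1); return P@r.T+t
E
python3 - <<'E'
from h import *
s=env.state(); print(s)
for n in ['scene','top']:
    c=cam(n); im,D=env.grab_frame(n); cv2.imwrite(f'pics/{n}0.png',im); np.save(f'{n}0.npy',D)
    print(n,c[2],c[1].round(3).tolist(),c[0])
    for t in ['slot','flat_driver_grip','cross_driver_grip','rack_hole_a','power_unit','rack']:
        for r in env.pinpoint(n,t)[:3]:
            u,v=r['location']; d=D[int(min(max(v,0),383)),int(min(max(u,0),511))]
            print(t,round(r['score'],2),np.round([u,v]),px2w(c,u,v,d).round(0) if d else None)
E
```

```text
pics
{'time_s': 0.0, 'qpos': array([ 6.19384949e+01,  1.83500077e+01,  8.97077295e+01, -7.76987139e-04,
        7.20433685e+01, -1.14510261e+00]), 'qvel': array([-0.03176745, -0.03476146, -0.04460973, -0.00659229, -0.0277578 ,
       -0.03221953]), 'effort': array([-2.72661280e-03, -4.12460339e+01, -2.31967252e+01,  7.24271592e-02,
        4.56748414e-02, -1.48006197e-04]), 'ee_pos': array([260.06081424, 512.27665693, 227.1276681 ]), 'ee_rot': array([-1.79898900e+02, -1.28197576e-03,  1.53083837e+02]), 'force': array([-0.63727168, -0.6268351 ,  0.24699294]), 'torque': array([-0.05349745,  0.05984734,  0.03445862]), 'gripper_force': 0.0, 'gripper_width': 91.75359775555125}
scene [ -19.5428732  -289.12272213  631.34490546] [-131.039, 0.209, -50.138] (355.9608448345989, 355.9608448345989, 259.37055880399805, 193.107238348927)
slot 0.54 [181. 168.] [-20087. -20356. -19436.]
flat_driver_grip 0.86 [265. 185.] [-42596. -42866. -41945.]
flat_driver_grip 0.84 [287. 214.] [-44590. -44859. -43939.]
flat_driver_grip 0.56 [340. 202.] [-61324. -61593. -60673.]
cross_driver_grip 0.7 [321. 234.] [-5
[... 247 characters left out ...]
43983 152.10616211 994.52943366] [-171.251, -0.284, -91.323] (413.572812946318, 413.572812946318, 255.30201464501874, 190.72681268456742)
slot 0.7 [350. 220.] [-114431. -114637. -113795.]
slot 0.48 [161. 226.] [-47812. -48018. -47176.]
flat_driver_grip 0.77 [315. 218.] [-99534. -99740. -98897.]
flat_driver_grip 0.66 [271. 198.] [-84856. -85063. -84220.]
flat_driver_grip 0.53 [350. 215.] [-113643. -113849. -113007.]
cross_driver_grip 0.69 [352. 216.] [-113983. -114189. -113347.]
rack_hole_a 0.86 [348. 223.] [-118547. -118753. -117910.]
rack_hole_a 0.72 [310. 221.] [-98761. -98967. -98125.]
power_unit 0.94 [160. 222.] [-46967. -47173. -46331.]
rack 0.74 [320. 223.] [-109358. -109564. -108722.]
```

```bash
sed -i "s/return K,np.array(m\['rotation'\],float)/return K,R.from_euler('xyz',m['rotation'],degrees=True).as_matrix()/" h.py
python3 - <<'E'
from h import *
for n,pts in dict(scene=[(181,168),(265,185),(287,214),(340,202),(321,234),(284,223),(316,244),(186,182),(298,250)],top=[(350,220),(161,226),(315,218),(271,198),(348,223),(310,221),(160,222),(320,223)]).items():
    c=cam(n); D=np.load(f'{n}0.npy')
    for u,v in pts: print(n,u,v,px2w(c,u,v,D[v,u]).round(0))
a=cv2.imread('pics/scene0.png'); b=cv2.imread('pics/top0.png')
cv2.imwrite('pics/s1.png',cv2.resize(a[90:330,90:410],(800,600),interpolation=cv2.INTER_CUBIC))
cv2.imwrite('pics/t1.png',cv2.resize(b[100:340,100:420],(800,600),interpolation=cv2.INTER_CUBIC))
E
```

```text
scene 181 168 [422. 350.  68.]
scene 265 185 [468. 103. 111.]
scene 287 214 [423.   8. 112.]
scene 340 202 [526. -58. 112.]
scene 321 234 [ -20. -289.  631.]
scene 284 223 [423.  14.  82.]
scene 316 244 [425. -67.  71.]
scene 186 182 [408. 320.  45.]
scene 298 250 [441. -17.  -1.]
top 350 220 [426. -55. 118.]
top 161 226 [426. 357.  67.]
top 315 218 [430.  22. 136.]
top 271 198 [475. 112. 131.]
top 348 223 [423. -61.  73.]
top 310 221 [425.  31. 126.]
top 160 222 [434. 358.  73.]
top 320 223 [424.   1.  67.]
```

View pics/s1.png

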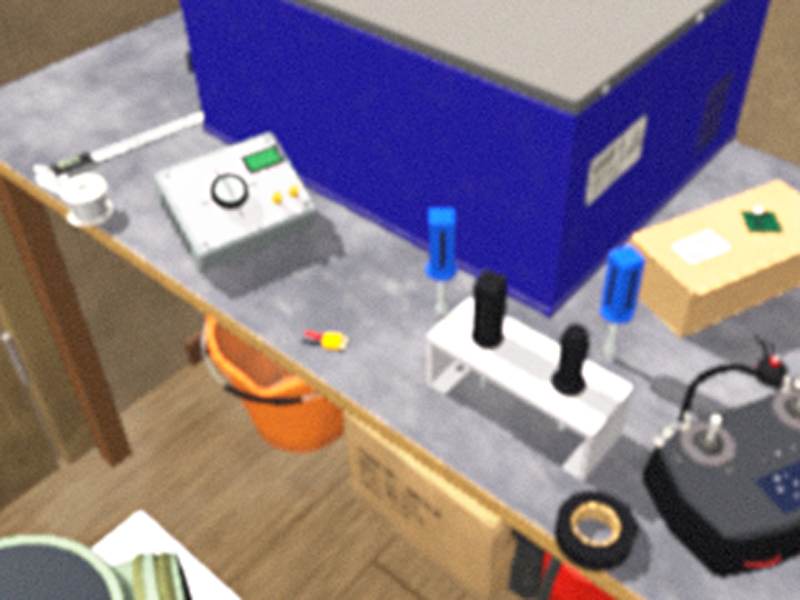

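View pics/t1.png

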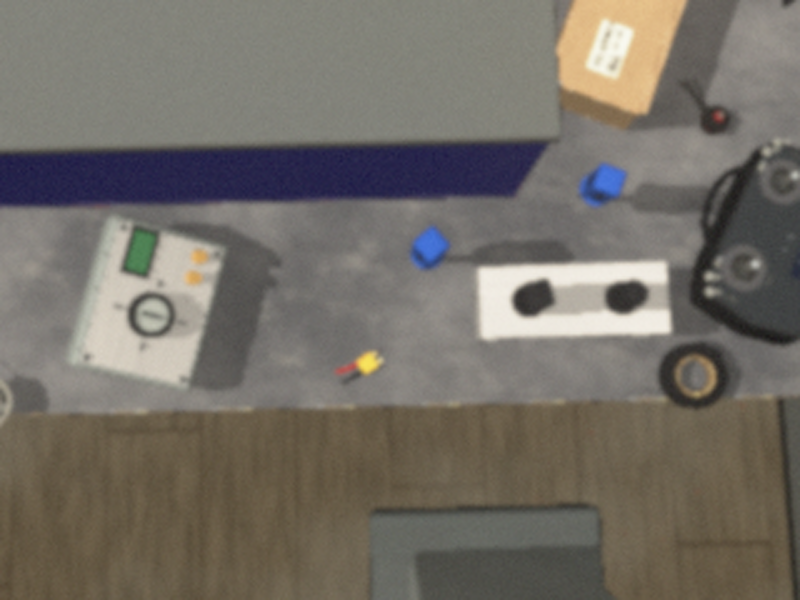

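Scene crop: the black square handle stands in the rack's left hole (scene px 285,213) and the round tapered black one in the right hole (320,232). Two blue look-alikes stand free at scene px (265,185) and (340,202). The unit's slot is at scene px (181,167), and in the top view it runs roughly across the unit. I choose the black square one. It is about (423,22) by the top view, z 103.

Run:
```python
from h import *
for n,(u0,u1,v0,v1) in dict(top=(132,182,190,245),scene=(160,208,152,190)).items():
    c=cam(n); D=np.load(f'{n}0.npy'); P=cloud(c,D)[v0:v1,u0:u1].reshape(-1,3); P=P[(P[:,2]>25)&(P[:,2]<120)]
    for _ in range(8):
        m=P.mean(0); nn=np.linalg.svd(P-m,full_matrices=False)[2][2]; nn*=np.sign(nn[2]); d=(P-m)@nn
        P=P[abs(d-np.median(d))<max(4,2.0*d.std())]if d.std()>1.5 else P
    print(n,m.round(1),nn.round(3),'lean',np.degrees(np.arccos(nn[2])).round(1),'yaw of -lean',np.degrees(np.arctan2(-nn[1],-nn[0])).round(1),d.std(),len(P))
    for r in env.pinpoint(n,'slot')[:2]:
        u,v=r['location']; a=px2w(c,u,v,0.);b=px2w(c,u,v,1.)-a; p=a+b*((m-a)@nn)/(b@nn); print(u,v,r['score'],p.round(1))
    # rack plate & handle tops
    Q=cloud(c,D).reshape(-1,3)
    for z0,z1 in((60,72),(118,140)):
        k=Q[(Q[:,2]>z0)&(Q[:,2]<z1)&(Q[:,0]>385)&(Q[:,0]<455)&(Q[:,1]>-120)&(Q[:,1]<75)]
        if len(k): print(z0,len(k),k.min(0).round(),k.max(0).round(),k.mean(0).round(1))
    for r in env.pinpoint(n,'rack_hole_a')[:3]:
        u,v=r['location']; print('hole',u,v,ray_z(c,u,v,65).round(1))
    for r in env.pinpoint(n,'flat_driver_grip')[:3]:
        u,v=r['location']; print('grip',u,v,ray_z(c,u,v,103).round(1))
print(env.camera_model('wrist'))
```

```text
top [442.6 363.9  68.5] [-0.111 -0.407  0.907] lean 24.9 yaw of -lean 74.7 1.6666423280103881 2024
350.5 219.8 0.7 [ 446.7 -119.2 -147.7]
160.8 226.0 0.48 [426.1 358.1  63.9]
60 1489 [ 400. -107.   60.] [455.  64.  72.] [425.8 -20.   65. ]
118 234 [419. -72. 118.] [445.  34. 138.] [432.   -9.5 130.7]
hole 347.8 222.9 [423.4 -62.2  65. ]
hole 310.2 220.6 [430.5  22.2  65. ]
grip 314.9 217.8 [433.3  17.1 103. ]
grip 270.9 198.4 [477.8 111.  103. ]
grip 350.1 214.8 [438.1 -59.4 103. ]
scene [428.9 352.7  59.3] [-0.12  -0.415  0.902] lean 25.6 yaw of -lean 73.9 1.562810922782612 1288
181.4 167.9 0.54 [428.  357.3  61.3]
60 1331 [ 400. -108.   60.] [455.  63.  72.] [424.3 -30.1  62.8]
118 226 [419. -77. 118.] [446.  32. 134.] [430.  -12.9 127.2]
hole 284.5 222.7 [437.5  22.8  65. ]
hole 316.1 244.4 [429.1 -65.3  65. ]
grip 265.4 185.0 [476. 109. 103.]
grip 286.7 213.5 [431.5  14.5 103. ]
grip 340.1 201.9 [535.6 -54.  103. ]
{'fx': 308.3122093437553, 'fy': 308.3122093437553, 'cx': 256.0058028010903, 'cy': 191.9453247517911, 'hand_eye': array([[-1.54468858e-04, -9.72343295e-01, -2.33556189e-01,
         6.49560703e+01],
       [ 9.99999833e-01, -2.01157430e-05, -5.77631555e-04,
         1.42837951e+00],
       [ 5.56958013e-04, -2.33556239e-01,  9.72343135e-01,
        -1.57567814e+02],
       [ 0.00000000e+00,  0.00000000e+00,  0.00000000e+00,
         1.00000000e+00]])}
```

Call:
arm_command:
  motion:
    - {"offset":[-0.03,-0.03,-0.01],"spin":0}
    - {"offset":[-0.0415,-0.04,-0.01],"spin":0}
    - {"offset":[-0.0415,-0.04,-0.005],"spin":0}
    - {"offset":[-0.0415,-0.04,0],"spin":0}
    - {"offset":[-0.0415,-0.04,0],"spin":0}

```text
time_s: 1.62
ee_pos: [349.5, 252.9, 253.3]
ee_rot: [179.9, 0.0, 153.1]
force: [1.5, -1.0, -0.1]
gripper_width: 91.2
gripper_force: 0.0
```

Call:
arm_command:
  motion:
    - {"offset":[-0.0415,-0.04,0],"spin":0}
    - {"offset":[-0.0415,-0.04,0],"spin":0}
    - {"offset":[-0.0415,-0.04,0],"spin":0}
    - {"offset":[-0.03,-0.03,0],"spin":0}
    - {"offset":[-0.0225,-0.022,0],"spin":0}

```text
time_s: 2.25
ee_pos: [429.4, 19.2, 253.1]
ee_rot: [180.0, 0.0, 153.0]
force: [0.2, 0.7, 0.5]
gripper_width: 91.2
gripper_force: 0.0
```

Call:
arm_command:
  motion:
    - {"offset":[0,0,0],"spin":0}
    - {"offset":[0,0,0],"spin":0}

```text
time_s: 2.5
ee_pos: [428.7, 21.6, 252.9]
ee_rot: [180.0, -0.0, 153.1]
force: [-0.4, 0.4, 0.5]
gripper_width: 91.4
gripper_force: 0.0
```

Run:
```python
from h import *
s,p,r=pose(); print(s['time_s'],p,s['ee_rot'],s['qpos'].round(1),s['force'])
c=cam('wrist'); im,D=env.grab_frame('wrist'); cv2.imwrite('pics/w1.png',im); np.save('w1.npy',D)
for t,z in[('flat_driver_grip',103),('cross_driver_grip',103),('rack_hole_a',65)]:
    for q in env.pinpoint('wrist',t)[:3]:
        u,v=q['location']; print(t,round(q['score'],2),u,v,ray_z(c,u,v,z).round(1))
P=cloud(c,D).reshape(-1,3)
k=P[(D.ravel()>0)&(P[:,2]>118)&(P[:,2]<145)&(abs(P[:,0]-428)<35)&(P[:,1]>-20)&(P[:,1]<60)]
print(len(k),k.mean(0),cv2.minAreaRect(k[:,:2].astype(np.float32)), np.percentile(k[:,2],[10,50,90]))
k=P[(D.ravel()>0)&(P[:,2]>60)&(P[:,2]<70)&(abs(P[:,0]-428)<60)&(P[:,1]>-120)&(P[:,1]<80)]
print(len(k),k.mean(0),cv2.minAreaRect(k[:,:2].astype(np.float32)),k.min(0),k.max(0))
```

```text
2.5 [428.72575873  21.580194   252.92290281] [ 1.79971956e+02 -3.27570031e-02  1.53073825e+02] [  1.3   4.  104.4   0.   71.5 -61.8] [-0.35766583  0.35500936  0.53555142]
flat_driver_grip 0.96 259.7 190.6 [437.6  22.8 103. ]
flat_driver_grip 0.88 272.8 220.4 [472.5  20.6 103. ]
flat_driver_grip 0.65 307.7 104.1 [382.3 102.3 103. ]
cross_driver_grip 0.69 185.5 227.2 [437.6 -64.8 103. ]
cross_driver_grip 0.36 255.4 191.0 [436.   18.7 103. ]
rack_hole_a 0.81 194.9 216.6 [439.3 -62.9  65. ]
rack_hole_a 0.62 256.5 182.8 [436.  20.  65.]
724 [433.27177733  23.18404875 134.02880911] ((434.72247314453125, 22.510147094726562), (24.368412017822266, 24.301137924194336), 11.848479270935059) [129.97949101 135.24364156 136.29762693]
5302 [431.00743022  -4.38585136  65.62738853] ((435.1556701660156, -19.701454162597656), (64.5433578491211, 170.35707092285156), 0.2453828752040863) [ 402.70337972 -105.01025944   60.18294009] [467.48851042  65.46500362  69.97833963]
```

View pics/w1.png

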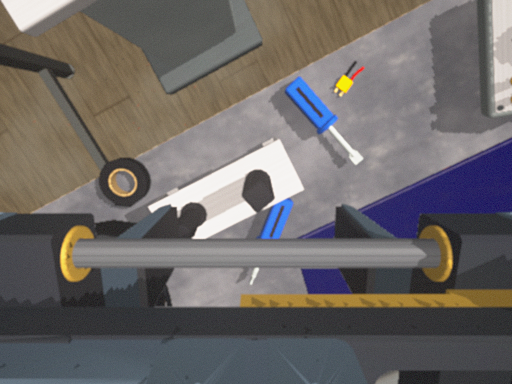

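The wrist view shows the square black handle at (258,188), with the round one at (190,215) and blue ones at (310,105) and (275,220). The handle's top measures 24.4 mm square at (434.7, 22.5), yaw 11.9°, and the plate fits at 64 x 170 mm. Before descending I check the space round the fingers and the blade's direction under the plate.

Run:
```python
from h import *
for n,f in [('top','top0'),('scene','scene0'),('wrist','w1')]:
    c=cam(n); D=np.load(f+'.npy'); im=cv2.imread(f'pics/{f}.png'); P=cloud(c,D)
    hsv=cv2.cvtColor(im,cv2.COLOR_BGR2HSV); m=(hsv[...,0]>100)&(hsv[...,0]<115)&(hsv[...,1]>150)&(hsv[...,2]>120)&(D>0)
    k,l,st,ce=cv2.connectedComponentsWithStats(m.astype(np.uint8))
    for i in range(1,k):
        q=P[l==i]
        if st[i,4]>30: print(n,ce[i].round(),st[i,4],q.min(0).round(),q.max(0).round())
    if n!='wrist':
        for p in [(434.7,22.5,103),(434.7,22.5,5),(434.7,22.5,57)]: print(w2px(c,p).round(1))
im=cv2.imread('pics/scene0.png'); cv2.imwrite('pics/s2.png',cv2.resize(im[185:285,245:365],None,fx=6,fy=6,interpolation=cv2.INTER_CUBIC))
```

```text
top [342. 172.] 114 [516. -55.  65.] [539. -31. 133.]
top [271. 199.] 120 [462.  97.  62.] [488. 122. 133.]
top [464. 237.] 121 [ 350. -366.    7.] [ 419. -326.   18.]
top [453. 243.] 122 [ 339. -340.    7.] [ 412. -310.   18.]
[312.4 217.2]
[306.6 220.9]
[309.5 219. ]
scene [266. 187.] 275 [464.  94.  44.] [541. 176. 129.]
scene [338. 203.] 359 [523. -64.  11.] [679.  19. 129.]
scene [463. 245.] 59 [ 610. -307.   59.] [ 619. -295.   87.]
scene [431. 360.] 637 [ 336. -370.    3.] [ 422. -312.   14.]
[284.6 211. ]
[282.8 241.5]
[283.7 226. ]
wrist [311. 105.] 1025 [352.  99.  16.] [423. 140.  33.]
wrist [277. 220.] 595 [401. -14.  12.] [522.  46. 332.]
```

View pics/s2.png

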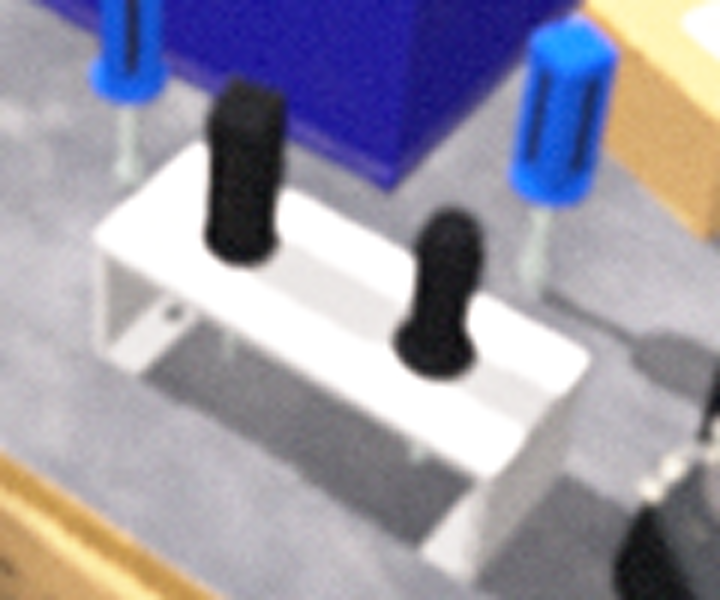

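Call:
arm_command:
  motion:
    - {"offset":[0,0,0.005],"spin":-0.169}
    - {"offset":[0,0,0.01],"spin":-0.169}
    - {"offset":[0,0,0.01],"spin":-0.169}
    - {"offset":[0,0,0.01],"spin":-0.17}
    - {"offset":[-0.006,0,0.01],"spin":0}
  jaw: 0.06

```text
time_s: 3.32
ee_pos: [434.8, 22.9, 207.7]
ee_rot: [180.0, 0.0, -168.2]
force: [-0.5, -0.9, 0.2]
gripper_width: 60.3
gripper_force: 0.0
```

Call:
arm_command:
  motion:
    - {"offset":[0,0,0],"spin":0}
    - {"offset":[0,0,0],"spin":0}

```text
time_s: 3.58
ee_pos: [435.1, 22.5, 208.1]
ee_rot: [180.0, 0.0, -168.2]
force: [-0.5, -0.5, -0.1]
gripper_width: 60.4
gripper_force: 0.0
```

Run:
```python
from h import *
s,p,r=pose(); print(s['time_s'],p,s['ee_rot'],s['qpos'].round(1))
c=cam('wrist'); im,D=env.grab_frame('wrist'); cv2.imwrite('pics/w2.png',im)
P=cloud(c,D).reshape(-1,3)
k=P[(D.ravel()>0)&(P[:,2]>128)&(P[:,2]<142)&(abs(P[:,0]-434)<25)&(abs(P[:,1]-22)<25)]
q=cv2.minAreaRect(k[:,:2].astype(np.float32)); print(len(k),k.mean(0),q)
print((r.T@(np.array([*q[0],105-5])-p)).round(1))
```

```text
3.575 [435.10982299  22.51018606 208.13742056] [ 1.79997714e+02  1.54222560e-02 -1.68178387e+02] [   1.4    6.6  108.3    0.    65.1 -100.4]
923 [433.64648679  21.83650751 135.06352856] ((434.6357727050781, 22.103111267089844), (24.757373809814453, 23.785768508911133), 13.82914924621582)
[  0.6  -0.3 108.1]
```

Call:
arm_command:
  motion:
    - {"offset":[0,0,0.035],"spin":0}
    - {"offset":[0,0,0.035],"spin":0}
    - {"offset":[0,0,0.025],"spin":0}
    - {"offset":[0,0,0.013],"spin":0}
    - {"offset":[0,0,0],"spin":0}

```text
time_s: 4.25
ee_pos: [434.8, 22.3, 99.8]
ee_rot: [180.0, -0.0, -168.1]
force: [0.2, -0.1, 0.2]
gripper_width: 60.2
gripper_force: 0.0
```

Call:
arm_command:
  motion:
    - {"offset":[0,0,0],"spin":0}
    - {"offset":[0,0,0],"spin":0}
    - {"offset":[0,0,0],"spin":0}
    - {"offset":[0,0,0],"spin":0}
  jaw: 0.01
  newtons: 50

```text
time_s: 4.75
ee_pos: [435.1, 22.3, 100.2]
ee_rot: [-180.0, 0.0, -168.1]
force: [-0.5, -0.5, 3.4]
gripper_width: 23.9
gripper_force: 50.0
```

Call:
arm_command:
  motion:
    - {"offset":[0,0,-0.015],"spin":0}
    - {"offset":[0,0,-0.03],"spin":0}
    - {"offset":[0,0,-0.04],"spin":0}
    - {"offset":[0,0,-0.035],"spin":0}
    - {"offset":[0,0,-0.01],"spin":0}

```text
time_s: 5.38
ee_pos: [435.8, 22.3, 231.7]
ee_rot: [-180.0, 0.2, -168.1]
force: [0.8, 0.9, -1.8]
gripper_width: 24.1
gripper_force: 50.0
```

Run:
```python
from h import *
s,p,r=pose(); print(s['time_s'],p,s['ee_rot'],s['gripper_width'],s['force'])
im,D=env.grab_frame('scene'); c=cam('scene')
t=p-[0,0,95]; u,v=w2px(c,t).round().astype(int); print(u,v)
A=cv2.resize(im[v-50:v+20,u-45:u+45],(540,420),interpolation=cv2.INTER_CUBIC)
c=cam('wrist'); im,D=env.grab_frame('wrist'); B=cv2.resize(im,(512,384)); print(w2px(c,t))
o=np.zeros((420,800,3),np.uint8); o[:,:540]=A; w=cv2.resize(im[60:340,170:340],(255,420)); o[:,545:]=w
cv2.imwrite('pics/l1.png',o)
```

```text
5.375 [435.82534349  22.33600077 231.71377062] [-179.96197581    0.22892688 -168.12727353] 24.111978181924947 [ 0.83249376  0.90840174 -1.829426  ]
286 199
[255.15215975 195.84811507]
```

View pics/l1.png

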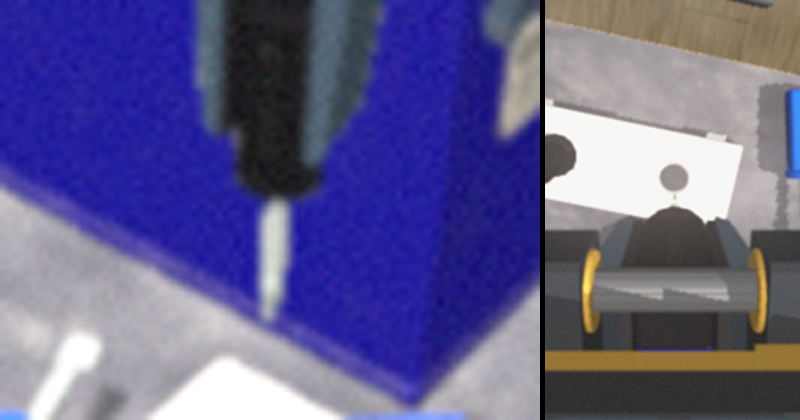

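Call:
arm_command:
  motion:
    - {"offset":[0,0,-0.005],"spin":0.175}
    - {"offset":[0,0,-0.005],"spin":0.175}
    - {"offset":[0,0,-0.004],"spin":0.175}
    - {"offset":[0,0,0],"spin":0.175}
    - {"offset":[0,0,0],"spin":0.175}

```text
time_s: 6.1
ee_pos: [433.8, 22.3, 241.8]
ee_rot: [-179.9, -0.2, 141.4]
force: [-0.0, 1.0, -1.1]
gripper_width: 23.9
gripper_force: 50.0
```

Run:
```python
from h import *
s,p,r=pose(); print(s['time_s'],p,s['ee_rot'],s['qpos'].round(1))
im,D=env.grab_frame('scene'); c=cam('scene')
t=p-[0,0,95]; u,v=w2px(c,t).round().astype(int); print(u,v)
cv2.imwrite('pics/l2.png',cv2.resize(im[v-45:v+15,u-30:u+30],(420,420),interpolation=cv2.INTER_CUBIC))
```

```text
6.1 [433.84669751  22.29599262 241.82857854] [-179.85303673   -0.18260574  141.40850548] [  1.4   5.1 104.9   0.   70.2 -50. ]
285 196
```

View pics/l2.png

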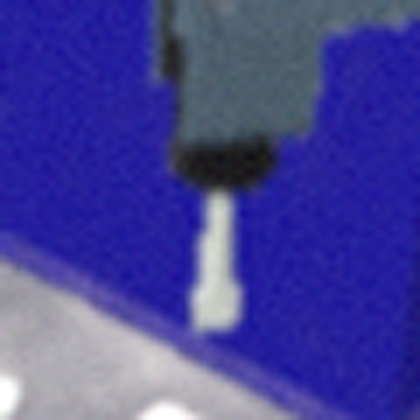

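The blade shows its full width (7 px flare at crop 215,310) with the tool at yaw 141°, so the blade's width lies along the tool's x axis. Next I go to the unit.

Call:
arm_command:
  motion:
    - {"offset":[0.02,0.03,-0.003],"spin":0}
    - {"offset":[0.0305,0.0416,0],"spin":0}
    - {"offset":[0.0305,0.0416,0],"spin":0}
    - {"offset":[0.0305,0.0416,0],"spin":0}
    - {"offset":[0.0305,0.0416,0],"spin":0}

```text
time_s: 6.78
ee_pos: [444.2, 265.8, 245.1]
ee_rot: [-179.8, -0.1, 141.9]
force: [0.5, -0.6, -0.4]
gripper_width: 23.6
gripper_force: 50.0
```

Call:
arm_command:
  motion:
    - {"offset":[0.0305,0.0416,0],"spin":0}
    - {"offset":[0.0305,0.0416,0],"spin":0}
    - {"offset":[0.0305,0.0416,0],"spin":-0.1}
    - {"offset":[0,0,0],"spin":-0.18}
    - {"offset":[0,0,0],"spin":-0.18}

```text
time_s: 7.4
ee_pos: [449.7, 419.5, 244.2]
ee_rot: [-179.8, -0.1, 168.7]
force: [0.5, -0.5, -1.5]
gripper_width: 23.6
gripper_force: 50.0
```

Call:
arm_command:
  motion:
    - {"offset":[0,0,0],"spin":-0.18}
    - {"offset":[0,0,0],"spin":-0.18}
    - {"offset":[0,0,0],"spin":-0.18}
    - {"offset":[0,0,0],"spin":-0.18}
    - {"offset":[0,0,0],"spin":-0.18}

```text
time_s: 8.02
ee_pos: [449.9, 418.6, 244.6]
ee_rot: [-180.0, -0.2, -139.9]
force: [0.8, 0.2, -0.9]
gripper_width: 23.9
gripper_force: 50.0
```

Call:
arm_command:
  motion:
    - {"offset":[0,0,0],"spin":-0.18}
    - {"offset":[0,0,0],"spin":-0.18}
    - {"offset":[0,0,0],"spin":-0.18}
    - {"offset":[0,0,0],"spin":0}
    - {"offset":[0,0,0],"spin":0}

```text
time_s: 8.65
ee_pos: [450.2, 418.9, 245.9]
ee_rot: [179.9, -0.1, -109.5]
force: [-0.5, -0.5, -1.1]
gripper_width: 23.8
gripper_force: 50.0
```

```bash
cat > face.py <<'E'
from h import *
def run(tag,C0=(427,357.5)):
    s,p,r=pose(); print(s['time_s'],p.round(1),s['ee_rot'],s['qpos'].round(1))
    c=cam('wrist'); im,D=env.grab_frame('wrist'); cv2.imwrite(f'pics/{tag}.png',im); np.save(tag+'.npy',D)
    P=cloud(c,D).reshape(-1,3); rr=np.hypot(P[:,0]-C0[0],P[:,1]-C0[1])
    Q=P[(D.ravel()>0)&(rr<50)&(rr>26)&(P[:,2]>30)&(P[:,2]<110)]
    for _ in range(12):
        m=Q.mean(0); n=np.linalg.svd(Q-m,full_matrices=False)[2][2]; n*=np.sign(n[2]); d=(Q-m)@n
        Q=Q[abs(d-np.median(d))<max(2,2*d.std())]
    print('plane',m.round(1),n.round(3),len(Q),d.std().round(2),'lean',np.degrees(np.arccos(n[2])).round(1),'unit x yaw',np.degrees(np.arctan2(-n[1],-n[0])).round(1))
    ex=np.array([-n[0],-n[1],0]); ex/=np.linalg.norm(ex); ey=np.cross([0,0,1],ex); fx=np.cross(ey,n)  # fx up-slope
    pts=env.pinpoint('wrist','slot')[:2]
    for q in pts:
        u,v=q['location']; a=px2w(c,u,v,0.);b=px2w(c,u,v,1.)-a; print('slot',round(q['score'],2),round(u,1),round(v,1),(a+b*((m-a)@n)/(b@n)).round(1))
    # rectified face view, 4 px/mm, centred at nominal slot
    z=m[2]-((C0[0]-m[0])*n[0]+(C0[1]-m[1])*n[1])/n[2]; O=np.array([*C0,z]); print('O',O.round(1))
    S=7; W=350
    src=np.float32([w2px(c,O+x*fx-y*ey) for x,y in((25,-25),(25,25),(-25,25),(-25,-25))])
    dst=np.float32([(0,0),(W,0),(W,W),(0,W)])
    rec=cv2.warpPerspective(im,cv2.getPerspectiveTransform(src,dst),(W,W),flags=cv2.INTER_CUBIC)
    DD=cv2.warpPerspective(((cloud(c,D)-O)@n).astype(np.float32),cv2.getPerspectiveTransform(src,dst),(W,W),flags=cv2.INTER_NEAREST)
    cv2.imwrite(f'pics/{tag}_rec.png',np.hstack([rec,cv2.cvtColor(np.clip(128+DD*15,0,255).astype(np.uint8),cv2.COLOR_GRAY2BGR)]))
    np.savez(tag+'.npz',O=O,fx=fx,ey=ey,n=n)
E
python3 -c "
import face; face.run('f1')"
```

```text
8.65 [450.2 418.9 245.9] [ 1.79945797e+02 -8.86299631e-02 -1.09490750e+02] [  41.9   21.4   82.3    0.    76.4 -118.6]
plane [427.1 361.5  65.9] [-0.113 -0.409  0.906] 4765 0.74 lean 25.1 unit x yaw 74.6
slot 0.97 256.0 115.5 [428.2 355.8  63.4]
O [427.  357.5  64.1]
```

View pics/f1_rec.png

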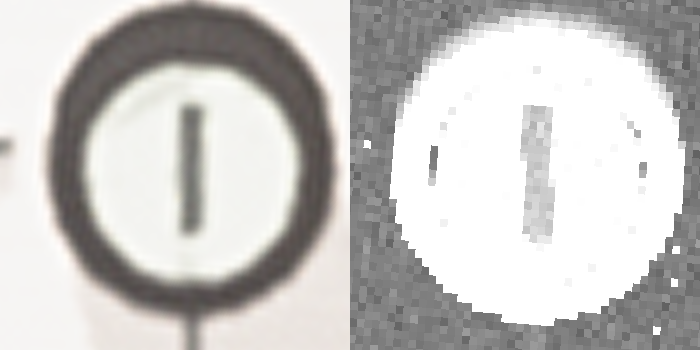

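Run:
```python
from h import *
z=np.load('f1.npz'); O,fx,ey,n=[z[k] for k in('O','fx','ey','n')]
c=cam('wrist'); D=np.load('f1.npy'); im=cv2.imread('pics/f1.png'); P=cloud(c,D)
X=(P-O)@fx; Y=-(P-O)@ey; H=(P-O)@n
a=(np.hypot(X,Y+0)<12)&(H>3); h=np.median(H[a]); print('disc h',h,np.percentile(H[a],[5,25,75,95]))
# rectify at the disc plane, 20 px/mm? use 10
Od=O+n*h; S=10
src=np.float32([w2px(c,Od+x*fx-y*ey) for x,y in((25,-25),(25,25),(-25,25),(-25,-25))]); M=cv2.getPerspectiveTransform(src,np.float32([(0,0),(500,0),(500,500),(0,500)]))
g=cv2.cvtColor(cv2.warpPerspective(im,M,(500,500),flags=cv2.INTER_CUBIC),cv2.COLOR_BGR2GRAY)
b=(g>170).astype(np.uint8)
k,l,st,ce=cv2.connectedComponentsWithStats(b); 
dk=(g<150).astype(np.uint8); k,l,st,ce=cv2.connectedComponentsWithStats(dk)
for i in range(1,k):
    if st[i,4]>300:
        ys,xs=np.where(l==i); q=cv2.minAreaRect(np.float32(np.c_[xs,ys]))
        x=(250-q[0][1])/S; y=(q[0][0]-250)/S
        print(st[i],np.round(q[0],1),np.round(q[1],1),q[2],'world',(Od+x*fx-y*ey).round(1))
w=(g>190).astype(np.uint8); k,l,st,ce=cv2.connectedComponentsWithStats(w)
i=l[int(250),300]; cs,_=cv2.findContours((l==i).astype(np.uint8),cv2.RETR_EXTERNAL,cv2.CHAIN_APPROX_NONE); e=cv2.fitEllipse(max(cs,key=len)); print('disc',e,'world',(Od+(250-e[0][1])/S*fx-(e[0][0]-250)/S*ey).round(1))
s,p,r=pose(); print(s['time_s'],p,s['ee_rot'],'n',n,'fx',fx)
m=(H>2)&(H<60)&(P[...,2]<125)&(P[...,2]>0);
```

```text
disc h 10.048982350267417 [ 5.18141852  9.18865952 10.62839728 11.31182867]
[   79     0   395   469 58022] [274.2 179.2] [422.9 420.5] 46.51312255859375 world [429.9 358.9  76.2]
[ 264  107   23  170 3359] [275.  191.5] [169.  22.] 90.0 world [429.7 357.8  75.6]
disc ((275.5433654785156, 196.43463134765625), (290.5710144042969, 295.3066711425781), 174.7633514404297) world [429.6 357.4  75.4]
8.75 [450.32404391 418.98737749 246.40206441] [ 1.79974243e+02 -4.46363324e-02 -1.09456435e+02] n [-0.11257586 -0.40885741  0.90562812] fx [0.24041125 0.873135   0.42407276]
```

Call:
arm_command:
  motion:
    - {"offset":[0,0,0],"spin":-0.068}
    - {"offset":[0.035,0.0017,0.01],"spin":0}
    - {"offset":[0.0354,0.0017,0.02],"spin":0}
    - {"offset":[0,0,0.02],"spin":0}
    - {"offset":[0,0,0.012],"spin":0}

```text
time_s: 9.38
ee_pos: [428.1, 351.7, 184.3]
ee_rot: [180.0, -0.0, -105.6]
force: [-0.0, -0.2, -0.6]
gripper_width: 23.5
gripper_force: 50.0
```

Call:
arm_command:
  motion:
    - {"offset":[0,0,0],"spin":0}
    - {"offset":[0,0,0],"spin":0}

```text
time_s: 9.62
ee_pos: [428.9, 352.9, 185.6]
ee_rot: [-180.0, 0.1, -105.5]
force: [0.3, 0.7, -1.7]
gripper_width: 24.0
gripper_force: 50.0
```

Run:
```python
from h import *
s,p,r=pose(); print(s['time_s'],p,s['ee_rot'],s['force'],s['torque'])
tip=p-[0,0,95.2]+r[:,0]*.6; z=np.load('f1.npz'); n,fx,ey=z['n'],z['fx'],z['ey']; S=np.array([429.6,357.6,75.5])
d=tip-S; print('tip rel: up-slope',d@fx,'ey',d@ey,'n',d@n)
o=[]
for nm,sc in(('scene',8),('top',8)):
    im,D=env.grab_frame(nm); c=cam(nm); u,v=w2px(c,(tip+S)/2).round().astype(int); print(nm,'tip',w2px(c,tip)-(u-25,v-25),'S',w2px(c,S)-(u-25,v-25))
    o.append(cv2.resize(im[v-25:v+25,u-25:u+25],(400,400),interpolation=cv2.INTER_CUBIC))
cv2.imwrite('pics/h1.png',np.hstack(o))
```

```text
9.625 [428.87952564 352.85022887 185.56268254] [-1.79954778e+02  6.76420520e-02 -1.05493355e+02] [ 0.33834594  0.71325768 -1.66687944] [ 0.08316742  0.08651928 -0.01124759]
tip rel: up-slope 1.4387811040640086 ey -0.5652314891457821 n 15.736952017592092
scene tip [25.25667717 23.5485346 ] S [25.00977386 27.24611098]
top tip [25.81725916 24.89334928] S [24.89566697 25.03886121]
```

View pics/h1.png

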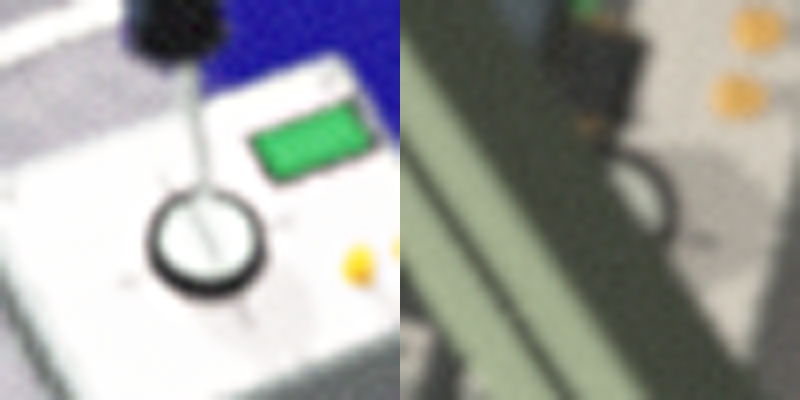

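The tip (crop 205,188) sits just above the collar's far edge as seen by the scene camera. The disc shows at (208,240), about 2.5 px below where I predicted it, so I cross-check the disc's position across cameras.

Run:
```python
from h import *
z=np.load('f1.npz'); n,fx,ey,O=z['n'],z['fx'],z['ey'],z['O']; S=np.array([429.6,357.6,75.5])
rays=[]
for nm,f,win in(('scene','scene0',(160,205,148,188)),('top','top0',(140,182,205,248))):
    c=cam(nm); D=np.load(f+'.npy'); im=cv2.imread(f'pics/{f}.png'); P=cloud(c,D)
    print(nm,'pred S px',w2px(c,S))
    u0,u1,v0,v1=win
    big=cv2.resize(im[v0:v1,u0:u1],None,fx=8,fy=8,interpolation=cv2.INTER_CUBIC); g=cv2.cvtColor(big,cv2.COLOR_BGR2GRAY)
    k,l,st,ce=cv2.connectedComponentsWithStats((g<(90 if nm=='scene' else 85)).astype(np.uint8))
    for i in range(1,k):
        if st[i,4]>1500 and st[i,2]>80: print(' dark',st[i,:4]/8+[u0,v0,0,0],ce[i]/8+[u0-.5,v0-.5],st[i,4]/64)
    H=(P-O)@n; 
    for q in env.pinpoint(nm,'slot')[:0]: pass
    cc=w2px(c,O+10*n); m=np.zeros(D.shape,bool)
    X=(P-O)@fx; Y=(P-O)@ey
    for r0,r1 in((0,10),(12,19),(26,45)):
        rr=np.hypot(X-1,Y+2.5); a=(rr>=r0)&(rr<r1)&(abs(H)<25); print('  r',r0,r1,a.sum(),'H',np.percentile(H[a],[10,50,90]).round(1))
c=cam('wrist')
```

```text
scene pred S px [181.00977386 163.24611098]
 dark [175.25  167.625  13.375   5.625] [181.40424837 170.51609477] 23.90625
  r 0 10 38 H [3.2 6.9 8.4]
  r 12 19 85 H [5.2 7.8 9.7]
  r 26 45 524 H [-4.3 -2.4 -0.4]
top pred S px [159.89566697 224.03886121]
  r 0 10 62 H [ 4.7  9.3 11.8]
  r 12 19 130 H [ 6.5  9.5 12.1]
  r 26 45 845 H [-2.2 -0.2  2. ]
```

Call:
arm_command:
  motion:
    - {"offset":[-0.0021,0,0.0045],"spin":0}
    - {"offset":[-0.0021,0,0.0045],"spin":0}
    - {"offset":[0,0,0],"spin":0}
    - {"offset":[0,0,0],"spin":0}

```text
time_s: 10.32
ee_pos: [429.5, 356.2, 175.9]
ee_rot: [180.0, -0.0, -105.5]
force: [0.3, -0.3, -1.7]
gripper_width: 23.7
gripper_force: 50.0
```

Call:
arm_command:
  motion:
    - {"offset":[-0.0008,0,0.0018],"spin":0}
    - {"offset":[0,0,0],"spin":0}

```text
time_s: 10.58
ee_pos: [429.7, 357.0, 174.1]
ee_rot: [180.0, -0.0, -105.5]
force: [0.2, -0.2, -1.2]
gripper_width: 23.9
gripper_force: 50.0
```

Call:
arm_command:
  motion:
    - {"offset":[-0.0008,0,0.0018],"spin":0}
    - {"offset":[0,0,0],"spin":0}

```text
time_s: 10.82
ee_pos: [429.8, 357.7, 172.2]
ee_rot: [180.0, -0.0, -105.5]
force: [-0.3, 0.4, -0.8]
gripper_width: 24.1
gripper_force: 50.0
```

Call:
arm_command:
  motion:
    - {"offset":[-0.0008,0,0.0018],"spin":0}
    - {"offset":[0,0,0],"spin":0}

```text
time_s: 11.08
ee_pos: [430.1, 358.5, 170.4]
ee_rot: [180.0, -0.0, -105.5]
force: [-0.1, -0.9, -0.4]
gripper_width: 23.8
gripper_force: 50.0
```

Call:
arm_command:
  motion:
    - {"offset":[-0.0006,0,0.0014],"spin":0}
    - {"offset":[0,0,0],"spin":0}

```text
time_s: 11.32
ee_pos: [430.2, 359.2, 169.0]
ee_rot: [180.0, -0.0, -105.5]
force: [-0.8, 0.2, -0.0]
gripper_width: 23.8
gripper_force: 50.0
```

Call:
arm_command:
  motion:
    - {"offset":[-0.0005,0,0.001],"spin":0}
    - {"offset":[0,0,0],"spin":0}

```text
time_s: 11.58
ee_pos: [430.4, 359.7, 168.1]
ee_rot: [180.0, 0.0, -105.5]
force: [-0.2, -0.2, -0.9]
gripper_width: 23.5
gripper_force: 50.0
```

Call:
arm_command:
  motion:
    - {"offset":[-0.0005,0,0.001],"spin":0}
    - {"offset":[0,0,0],"spin":0}

```text
time_s: 11.82
ee_pos: [430.5, 360.0, 167.3]
ee_rot: [180.0, -0.0, -105.5]
force: [-1.1, -0.9, 0.6]
gripper_width: 23.8
gripper_force: 50.0
```

Call:
arm_command:
  motion:
    - {"offset":[-0.0005,0,0.001],"spin":0}
    - {"offset":[0,0,0],"spin":0}

```text
time_s: 12.08
ee_pos: [430.6, 360.4, 166.6]
ee_rot: [-180.0, -0.0, -105.5]
force: [-1.4, -0.9, 4.5]
gripper_width: 23.6
gripper_force: 50.0
```

Call:
arm_command:
  motion:
    - {"offset":[-0.0005,0,0.001],"spin":0}
    - {"offset":[0,0,0],"spin":0}

```text
time_s: 12.32
ee_pos: [430.7, 360.9, 165.4]
ee_rot: [-180.0, -0.0, -105.5]
force: [-1.9, -1.7, 4.6]
gripper_width: 23.8
gripper_force: 50.0
```

Call:
arm_command:
  motion:
    - {"offset":[-0.0005,0,0.001],"spin":0}
    - {"offset":[0,0,0],"spin":0}

```text
time_s: 12.58
ee_pos: [430.9, 361.3, 164.5]
ee_rot: [-180.0, -0.0, -105.5]
force: [-1.2, -2.5, 5.9]
gripper_width: 23.8
gripper_force: 50.0
```

Call:
arm_command:
  motion:
    - {"offset":[-0.0005,0,0.001],"spin":0}
    - {"offset":[0,0,0],"spin":0}

```text
time_s: 12.82
ee_pos: [431.0, 361.8, 163.6]
ee_rot: [-180.0, -0.0, -105.5]
force: [-2.1, -2.8, 6.1]
gripper_width: 23.9
gripper_force: 50.0
```

Call:
arm_command:
  motion:
    - {"offset":[-0.0004,0,0.0008],"spin":0}
    - {"offset":[0,0,0],"spin":0}

```text
time_s: 13.08
ee_pos: [431.1, 362.1, 162.9]
ee_rot: [-180.0, -0.0, -105.5]
force: [-2.7, -1.8, 7.6]
gripper_width: 23.9
gripper_force: 50.0
```

Call:
arm_command:
  motion:
    - {"offset":[0,0,0],"spin":0.1}
    - {"offset":[0,0,0],"spin":0.1}
    - {"offset":[0,0,0],"spin":0.05}
    - {"offset":[0,0,0],"spin":0}

```text
time_s: 13.58
ee_pos: [430.6, 362.3, 162.9]
ee_rot: [179.9, -0.0, -119.9]
force: [-3.6, -2.1, 8.3]
gripper_width: 24.1
gripper_force: 50.0
```

Run:
```python
from h import *
s,p,r=pose(); print(s['time_s'],p,s['ee_rot'],s['force'],s['torque'])
```

```text
13.575 [430.565625   362.33128392 162.91463278] [ 1.79942376e+02 -2.78144485e-02 -1.19850633e+02] [-3.56010341 -2.07704563  8.27245387] [-0.35670225  0.98262655 -0.01599592]
```

Call:
arm_command:
  motion:
    - {"offset":[-6e-05,3e-05,0.00015],"spin":0.15}
    - {"offset":[-6e-05,3e-05,0.00015],"spin":0.15}
    - {"offset":[-6e-05,5e-05,0.00015],"spin":0.15}
    - {"offset":[0,0,0],"spin":0}

```text
time_s: 14.08
ee_pos: [431.7, 361.9, 162.5]
ee_rot: [-179.9, 0.0, -145.6]
force: [0.1, -3.6, 6.9]
gripper_width: 23.9
gripper_force: 50.0
```

```bash
cat > st.py <<'E'
from h import *
s,p,r=pose(); f=np.array(s['force'])+[0,0,1.0]; n=np.array([-.1126,-.4089,.9056]); print(s['time_s'],p.round(1),'phi',np.radians((254.5-s['ee_rot'][2])%360).round(3),s['force'].round(1),'Fn',(f@n).round(1),s['torque'].round(2),s['gripper_width'])
E
python3 st.py
```

```text
14.075 [431.7 361.9 162.5] phi 0.7 [ 0.1 -3.6  6.9] Fn 8.6 [-0.91  0.31  0.05] 23.94382387630139
```

Call:
arm_command:
  motion:
    - {"offset":[-0.00015,0.00014,0.00042],"spin":0.15}
    - {"offset":[-0.00012,0.00016,0.00042],"spin":0.15}
    - {"offset":[-0.0001,0.00018,0.00042],"spin":0.15}
    - {"offset":[0,0,0],"spin":0}

```text
time_s: 14.58
ee_pos: [432.7, 361.2, 161.1]
ee_rot: [-179.7, 0.1, -171.3]
force: [0.9, -6.9, 7.0]
gripper_width: 23.8
gripper_force: 50.0
```

```bash
python3 st.py
```

```text
14.575 [432.7 361.2 161.1] phi 1.149 [ 0.9 -6.9  7. ] Fn 10.0 [-1.76 -0.34  0.07] 23.76656196420145
```

Call:
arm_command:
  motion:
    - {"offset":[0,7e-05,0.00016],"spin":0.15}
    - {"offset":[0,7e-05,0.00016],"spin":0.15}
    - {"offset":[0,7e-05,0.00016],"spin":0.12}
    - {"offset":[0,0,0],"spin":0}

```text
time_s: 15.08
ee_pos: [432.7, 360.0, 160.4]
ee_rot: [-179.6, 0.3, 164.6]
force: [2.2, -10.0, 7.1]
gripper_width: 23.4
gripper_force: 50.0
```

```bash
python3 st.py
```

```text
15.075 [432.7 360.  160.4] phi 1.568 [  2.2 -10.    7.1] Fn 11.1 [-2.55 -0.59  0.1 ] 23.436542823177973
```

Call:
arm_command:
  motion:
    - {"offset":[0,-0.001,0],"spin":0.06}
    - {"offset":[0,-0.001,0],"spin":0.06}
    - {"offset":[0,0,0],"spin":0.06}
    - {"offset":[0,0,0],"spin":0}

```text
time_s: 15.58
ee_pos: [432.5, 358.9, 160.6]
ee_rot: [-179.8, 0.3, 154.3]
force: [2.0, -7.8, 7.0]
gripper_width: 24.0
gripper_force: 50.0
```

```bash
python3 st.py
```

```text
15.575 [432.5 358.9 160.6] phi 1.748 [ 2.  -7.8  7. ] Fn 10.2 [-2.11 -0.59  0.05] 24.002220278179983
```

Call:
arm_command:
  motion:
    - {"offset":[0,0,0],"spin":0.06}
    - {"offset":[0,0,0],"spin":0}

```text
time_s: 15.82
ee_pos: [432.3, 358.7, 160.5]
ee_rot: [-179.8, 0.3, 150.9]
force: [1.9, -8.9, 5.8]
gripper_width: 23.6
gripper_force: 50.0
```

```bash
python3 st.py
```

```text
15.825 [432.3 358.7 160.5] phi 1.808 [ 1.9 -8.9  5.8] Fn 9.6 [-2.21 -0.54  0.08] 23.618776558506763
```

Call:
arm_command:
  motion:
    - {"offset":[-0.00015,-0.00062,-0.00136],"spin":0}
    - {"offset":[-0.00015,-0.00062,-0.00136],"spin":0}
    - {"offset":[-0.00015,-0.00062,-0.00136],"spin":0}
    - {"offset":[-0.00015,-0.00062,-0.00136],"spin":0}

```text
time_s: 16.32
ee_pos: [431.3, 356.6, 165.1]
ee_rot: [-179.8, 0.3, 150.9]
force: [1.8, -5.1, -2.3]
gripper_width: 23.7
gripper_force: 50.0
```

```bash
python3 st.py
```

```text
16.325 [431.3 356.6 165.1] phi 1.809 [ 1.8 -5.1 -2.3] Fn 0.7 [-1.37 -0.58  0.1 ] 23.651590775208216
```

Call:
arm_command:
  motion:
    - {"offset":[-0.0003,-0.0012,-0.0027],"spin":0}
    - {"offset":[-0.0003,-0.0012,-0.0027],"spin":0}
    - {"offset":[-0.0006,-0.0024,-0.0054],"spin":0}
    - {"offset":[-0.0006,-0.0024,-0.0104],"spin":0}
    - {"offset":[0,-0.003,-0.02],"spin":0}

```text
time_s: 16.95
ee_pos: [426.5, 349.5, 207.5]
ee_rot: [180.0, -0.0, 150.8]
force: [1.0, 0.1, -0.9]
gripper_width: 23.8
gripper_force: 50.0
```

```bash
python3 st.py
```

```text
16.95 [426.5 349.5 207.5] phi 1.81 [ 1.   0.1 -0.9] Fn -0.1 [-0.    0.05 -0.  ] 23.760033611738773
```

Call:
arm_command:
  motion:
    - {"offset":[0,0,-0.01],"spin":-0.179}
    - {"offset":[0,0,-0.01],"spin":-0.179}
    - {"offset":[0,0,-0.01],"spin":-0.179}
    - {"offset":[0,0,-0.008],"spin":-0.179}
    - {"offset":[0,0,0],"spin":0}

```text
time_s: 17.58
ee_pos: [427.1, 349.9, 246.4]
ee_rot: [179.9, 0.2, -168.3]
force: [-0.1, 0.2, -1.9]
gripper_width: 23.8
gripper_force: 50.0
```

Call:
arm_command:
  motion:
    - {"offset":[-0.0145,-0.048,0],"spin":0}
    - {"offset":[-0.0145,-0.048,0],"spin":0}
    - {"offset":[0,0,0],"spin":0}
    - {"offset":[0,0,0],"spin":0}

```text
time_s: 18.08
ee_pos: [474.6, 261.5, 244.8]
ee_rot: [180.0, -0.0, -168.3]
force: [0.5, -0.2, -1.4]
gripper_width: 23.9
gripper_force: 50.0
```

```bash
python3 -c "
import face; face.run('f2',(429.6,357.6))
from h import *
s,p,r=pose(); print(w2px(cam('wrist'),(429.6,357.6,75.5)))
a=cv2.imread('pics/f2.png'); b=cv2.imread('pics/f2_rec.png'); a[-280:, :]=a[-280:, :]; cv2.imwrite('pics/f2v.png',np.hstack([cv2.resize(a,(400,300)),cv2.resize(b[:,:350],(300,300))]))"
```

```text
18.075 [474.6 261.5 244.8] [ 1.79950378e+02 -1.66067726e-03 -1.68320307e+02] [ 27.6  14.7  92.3   0.1  73.  -74.1]
plane [428.4 362.6  66.2] [-0.113 -0.41   0.905] 5049 0.8 lean 25.2 unit x yaw 74.6
slot 0.79 348.7 156.9 [431.7 357.5  64.3]
slot 0.35 35.5 91.5 [ 445.  -132.1 -155.9]
O [429.6 357.6  64. ]
[351.900966   156.72736545]
```

View pics/f2v.png

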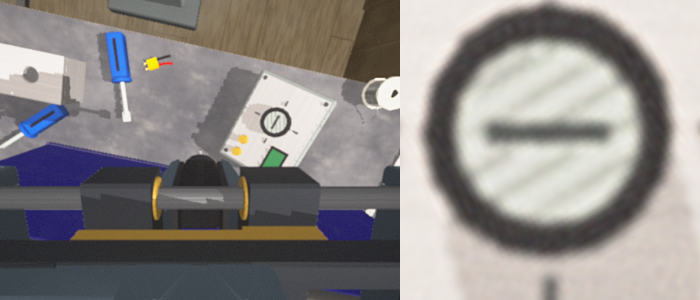

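Call:
arm_command:
  motion:
    - {"offset":[0.0176,-0.0453,0],"spin":0}
    - {"offset":[0.0176,-0.0453,0],"spin":0}
    - {"offset":[0.0176,-0.0453,0],"spin":0}
    - {"offset":[0.0176,-0.0453,0],"spin":0}
    - {"offset":[0.0176,-0.0453,0],"spin":0}

```text
time_s: 18.8
ee_pos: [434.6, 21.2, 245.0]
ee_rot: [180.0, 0.0, -168.1]
force: [0.5, 0.1, -0.7]
gripper_width: 23.9
gripper_force: 50.0
```

Call:
arm_command:
  motion:
    - {"offset":[0,0,0],"spin":0}
    - {"offset":[0,0,0],"spin":0}
    - {"offset":[0,0,0],"spin":0}

```text
time_s: 19.18
ee_pos: [435.2, 22.8, 244.8]
ee_rot: [180.0, 0.0, -168.1]
force: [0.4, 0.5, -1.1]
gripper_width: 23.8
gripper_force: 50.0
```

```bash
python3 st.py
python3 - <<'E'
from h import *
z=np.load('f2.npz'); O,fx,ey,n=[z[k] for k in('O','fx','ey','n')]
# disc height from f2 (pose then)
m=env.camera_model('wrist'); T=np.eye(4); T[:3,:3]=R.from_euler('xyz',[180,0,-168.3],degrees=True).as_matrix(); T[:3,3]=[474.6,261.5,244.8]; T=T@np.array(m['hand_eye'])
c=((m['fx'],m['fy'],m['cx'],m['cy']),T[:3,:3],T[:3,3]); P=cloud(c,np.load('f2.npy')); H=(P-O)@n; C=O+10*n-[0,0,0]
X=(P-O)@fx;Y=(P-O)@ey; 
for x0 in(3,5): 
    r=np.hypot(X-x0+0,Y-0); a=(r<11)&(abs(H)<30); b=(r>17)&(r<20)&(abs(H)<30); print('disc',np.percentile(H[a],[25,50,75]).round(1),'collar',np.percentile(H[b],[25,50,75]).round(1))
s,p,r=pose(); print(r.T@(np.array([435.1,22.3,100])-p))
im,D=env.grab_frame('scene'); c=cam('scene'); t=p-[0,0,95.2]; u,v=w2px(c,t).round().astype(int)
o=cv2.resize(im[v-45:v+25,u-35:u+35],(420,420),interpolation=cv2.INTER_CUBIC)
c=cam('wrist'); im,D=env.grab_frame('wrist'); o2=cv2.resize(im[100:240,190:330],(380,420)[::1]); cv2.imwrite('pics/b1.png',np.hstack([o,o2])); print(w2px(c,t),w2px(c,(435.2,22.3,65)))
E
```

```text
19.175 [435.2  22.8 244.8] phi 1.092 [ 0.4  0.5 -1.1] Fn -0.3 [0.04 0.05 0.01] 23.845530335685403
disc [ 8.7  9.5 10.2] collar [10.  10.6 11.2]
disc [ 8.6  9.5 10.1] collar [ 9.7 10.4 11.1]
[  0.26624128  -0.56720257 144.79867985]
[255.15516748 196.07636091] [254.85138195 177.22155362]
```

View pics/b1.png

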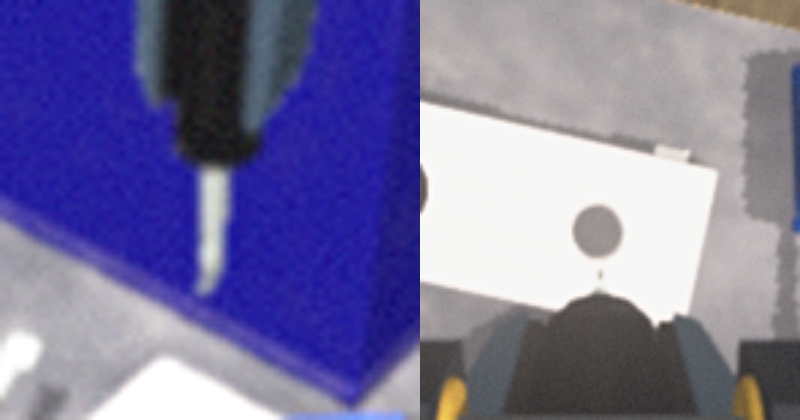

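The slot now lies across the face, with the disc 1 mm under the rim, so it is on and popped out. The driver hangs upright, and the hole (wrist px 255,177) is exactly where predicted. Now I lower it.

Call:
arm_command:
  motion:
    - {"offset":[0,0,0.03],"spin":0}
    - {"offset":[0,0,0.03],"spin":0}
    - {"offset":[0,0,0.025],"spin":0}
    - {"offset":[0,0,0.015],"spin":0}
    - {"offset":[0,0,0.01],"spin":0}

```text
time_s: 19.9
ee_pos: [434.9, 22.1, 134.0]
ee_rot: [180.0, -0.0, -168.1]
force: [-0.7, 0.3, 0.4]
gripper_width: 24.1
gripper_force: 50.0
```

Call:
arm_command:
  motion:
    - {"offset":[0,0,0.01],"spin":0}
    - {"offset":[0,0,0.01],"spin":0}
    - {"offset":[0,0,0.008],"spin":0}
    - {"offset":[0,0,0.002],"spin":0}
    - {"offset":[0,0,0],"spin":0}

```text
time_s: 20.52
ee_pos: [435.0, 21.5, 104.8]
ee_rot: [180.0, 0.0, -168.2]
force: [0.5, -1.1, -0.8]
gripper_width: 24.1
gripper_force: 50.0
```

Call:
arm_command:
  motion:
    - {"offset":[0,0,0.0025],"spin":0}
    - {"offset":[0,0,0],"spin":0}

```text
time_s: 20.78
ee_pos: [434.9, 21.5, 102.3]
ee_rot: [180.0, 0.0, -168.2]
force: [0.9, -0.5, -1.0]
gripper_width: 24.1
gripper_force: 50.0
```

Call:
arm_command:
  motion:
    - {"offset":[0,0.0004,0.0015],"spin":0}
    - {"offset":[0,0,0],"spin":0}

```text
time_s: 21.02
ee_pos: [434.8, 21.9, 100.7]
ee_rot: [180.0, -0.0, -168.2]
force: [0.4, -0.9, -1.3]
gripper_width: 23.6
gripper_force: 50.0
```

Call:
arm_command:
  motion:
    - {"offset":[0,0,0.001],"spin":0}
    - {"offset":[0,0,0],"spin":0}

```text
time_s: 21.28
ee_pos: [435.0, 21.9, 100.2]
ee_rot: [180.0, 0.0, -168.2]
force: [-1.4, -0.8, 4.8]
gripper_width: 23.7
gripper_force: 50.0
```

Call:
arm_command:
  motion:
    - {"offset":[0,0,0.0007],"spin":0}
    - {"offset":[0,0,0],"spin":0}

```text
time_s: 21.52
ee_pos: [435.0, 21.9, 100.2]
ee_rot: [-180.0, 0.0, -168.2]
force: [-3.5, -0.3, 11.5]
gripper_width: 23.4
gripper_force: 50.0
```

Call:
arm_command:
  motion:
    - {"offset":[0,0,-0.001],"spin":0}
    - {"offset":[0,0,0],"spin":0}

```text
time_s: 21.78
ee_pos: [435.0, 21.9, 100.2]
ee_rot: [-180.0, 0.0, -168.2]
force: [-0.9, 0.2, 3.2]
gripper_width: 23.9
gripper_force: 50.0
```

Call:
arm_command:
  motion:
    - {"offset":[0,0,0],"spin":0}
    - {"offset":[0,0,0],"spin":0}
    - {"offset":[0,0,0],"spin":0}
    - {"offset":[0,0,0],"spin":0}
  jaw: 0.06

```text
time_s: 22.28
ee_pos: [434.9, 21.9, 100.0]
ee_rot: [180.0, -0.0, -168.2]
force: [-0.1, 0.0, 0.4]
gripper_width: 58.8
gripper_force: 0.0
```

Call:
arm_command:
  motion:
    - {"offset":[0,0,-0.015],"spin":0}
    - {"offset":[0,0,-0.03],"spin":0}
    - {"offset":[0,0,-0.04],"spin":0}
    - {"offset":[0,0,-0.04],"spin":0}
    - {"offset":[0,0,-0.02],"spin":0}

```text
time_s: 22.9
ee_pos: [435.6, 21.9, 247.3]
ee_rot: [-180.0, 0.2, -168.2]
force: [-0.7, -0.3, -0.7]
gripper_width: 59.9
gripper_force: 0.0
```

Call:
arm_command:
  motion:
    - {"offset":[0,0,0],"spin":0}
    - {"offset":[0,0,0],"spin":0}

```text
time_s: 23.15
ee_pos: [434.1, 21.9, 244.0]
ee_rot: [180.0, -0.1, -168.2]
force: [-0.0, -0.5, 0.4]
gripper_width: 60.2
gripper_force: 0.0
```

```bash
python3 st.py
python3 - <<'E'
from h import *
c=cam('wrist'); im,D=env.grab_frame('wrist'); P=cloud(c,D).reshape(-1,3)
k=P[(D.ravel()>0)&(P[:,2]>128)&(P[:,2]<142)&(abs(P[:,0]-434)<25)&(abs(P[:,1]-22)<25)]
print(len(k),np.percentile(k[:,2],[10,50,90]),cv2.minAreaRect(k[:,:2].astype(np.float32)))
E
```

```text
23.15 [434.1  21.9 244. ] phi 1.094 [-0.  -0.5  0.4] Fn 1.5 [0.09 0.03 0.01] 60.244074421207
711 [133.53517762 135.35542404 136.29674108] ((434.2347106933594, 22.764678955078125), (23.966455459594727, 23.454030990600586), 11.499009132385254)
```

The driver stands upright with its top at 135 mm, as at the start. I hand the job in.

```bash
python3 -c "
from workcell import env; print(env.job_done())"
```

```text
the job is handed in; nothing more can be done
None
```

The power unit is on: the camera shows the selector turned a quarter turn clockwise and popped back out. The flat screwdriver stands upright, fully home in its rack hole, and the job was handed in at about 23 s; the two blue look-alikes, standing in the first pictures, were lying on the bench by 2.5 s although the arm was well above them.

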